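# Put the tools and tapes back in their foam kit nests

## Robot

A 6-joint arm with a two-finger parallel gripper is mounted at the origin on the work surface; the furniture and walls round the work are solid. World frame = base frame: x ahead of the robot, y to its left, z up, the work surface at z = 0. Lengths are in mm, angles in degrees, forces in N, time in s.
With the tool pointing down it reaches from about 400 to 825 mm from the base axis. Payload 7 kg.
Tool frame: the origin (TCP) lies midway between the tips of the shut fingers; the grasp point (between the pads) lies 19 mm behind it; z points along the fingers, y is the line along which they close (so a half turn about z gives the same grasp; the last joint's range is limited). The gripper opens to 88 mm and grips with 3 to 60 N. Pads are 19 mm wide; open, the fingers measure 130 mm over their backs; the gripper's body (78 mm by 193 mm) begins 47 mm behind the grasp point.
Start: joints at [-46.92, 20.546, 0.682, 0, -70.136, -16.507], TCP at [301.932, -603.682, 226.561] pointing down, gripper open.
Joint ranges: [-176.03, 176.03], [-82.01, 121.73], [-58.28, 71.71], [-173.87, 95.51], [-174.79, -0.11], [-173.66, 173.66]. Speed limits (degrees/s): [136.94, 136.94, 172.46, 180, 180, 180].

## Interface

Orientations are given as a 3x3 rotation matrix whose columns are the frame's x, y, z axes.
In Python, from cell import * gives the robot as it stands.
- The arm moves only by the shell command python3 -m creep 'ROWS' [OPENING]. ROWS is text: rows parted by semicolons, each of 6 numbers parted by spaces: the shift along the world's x, y, z in units of 30 mm (1.0 is 30 mm), then the turn, a rotation vector about the world's x, y, z in units of 6 degrees (1.0 is 6 degrees). In form: tx ty tz wx wy wz; .... A call has 1 to 12 rows; each row shifts and turns the commanded pose from where the row before left it; what a row does not reach is not made up. A row lasts 1/12 s, in which the tool goes at most 41.7 mm and 7.16 degrees, less where a joint would pass 70% of its speed; a pose out of reach is approached as far as the arm can. A call is refused whole if a number of a shift passes 1 or a number of a turn 1, either way. A call with a gripper value outside its range is refused whole. OPENING is the finger opening in mm, from 0 to 87.6, set as the call begins (- or left out, the last holds). The fingers move at their own pace and stop on an object; the grip force is fixed at half the most. Time passes only in rows, so rows that do not move let the fingers close. It gives the time, the measured TCP pose, the force, the opening and the grip force at its end, in the units of the state.
- sense(): the state, without advancing time (a new reading comes with each control period).
- grab_frame(name): name is "scene" or "top" or "wrist"; returns a dict with "image" (420x560x3 uint8, blue, green, red), "K" (3x3 intrinsics, pixels), "extrinsics" (4x4, takes a point from world to camera coordinates). Camera axes: x right, y down, z forward; pixel columns grow to the right and rows downward; lengths in mm; the calibration is good to about 2 mm. A picture is of the moment at which its call begins. There is no depth.
- close_job(): hands the job in; it is judged then, once.
The state is a dict: "time": time; "joint_pos": joint angles; "joint_velocities": joint speeds; "effort": joint torques, N m; "ee_pos": TCP position; "tcp_rot": TCP orientation; "ft_force": force on the tool from outside, world axes, zero at the start; "ft_torque": the same for the moment, N m; "gripper_width": opening from 0.0 (shut) to 1.0 (fully open); "grip_force": force on a finger pad.
Only numpy, scipy, OpenCV 4.12 (cv2) and the standard library are available. Lean on these libraries where they do the work, as an engineer would, in place of code of your own. Each camera call takes 0.05 s, during which the arm holds its last target. There are 200 camera calls.

## Task

The job is finished and the kit must be complete for the tool check: put the blue deburring tool, the steel punch, the green tape and the cream masking tape back, each into the black foam nest that carries its own outline. Tools must lie down fully in their pockets and tape rolls flat on the floor of their dishes, all let go. (A monitor on a swing arm hangs over the back left of the bench.)

Things in the scene. Friction and masses are not known exactly. Their poses are not given: they have to be found in the camera images.
- deburrer_axis (a point): Deburring tool lying on the bench: round blue handle of 15 mm diameter with a thin steel blade, 126 mm long in all, 35 g. This point lies on its long axis, halfway along its length (7.5 mm above what it lies on); its y axis runs along the tool: handle from y = -37 to +63 mm, thin blade (4 mm) from y = -37 to -63 mm. It can roll about y, so its x and z axes may turn. Grip the handle across, at this point.
- punch_axis (a point): Grey steel centre punch lying on the bench, 12 mm thick, 108 mm long, pointed at the end y = -54 mm, 50 g. This point lies on its long axis, halfway along (6 mm above what it lies on); its y axis runs along the punch. It can roll about y. Grip it across, at this point.
- green_tape: Roll of green tape lying flat: ring of 80 mm outer diameter, 50 mm hole, 18 mm high, 50 g. Origin at the centre of its underside, z up. Too wide to grip across: pinch its 15 mm thick wall (middle of the wall 33 mm from the centre) from above with one finger in the hole, the gripper opened to about 45 mm.
- masking_tape: Roll of cream (pale yellow) masking tape lying flat: ring of 104 mm outer diameter, 68 mm hole, 24 mm high, 90 g. Origin at the centre of its underside, z up. Pinch its 18 mm thick wall (middle of the wall 43 mm from the centre) from above with one finger in the hole, the gripper opened to about 50 mm.
- deburrer_nest: Fixed black foam block, 65 x 160 mm, 12 mm high, long along y; origin under its centre, on the bench. Open-topped pocket along y, 31 mm wide, 144 mm long, floor 3 mm above the bench, painted with a blue outline of the deburring tool (fat handle, thin blade). The pocket's side walls are cut away right across the middle 50 mm, so fingers reach the floor there. The deburring tool lies along y, either end first.
- punch_nest: Fixed black foam block, 62 x 142 mm, 12 mm high, long along y; origin under its centre, on the bench. Open-topped pocket along y, 28 mm wide, 126 mm long, floor 3 mm above the bench, painted with a light grey outline of the punch, shorter and stepped to a point. The pocket's side walls are cut away right across the middle 50 mm, so fingers reach the floor there. The punch lies along y, either end first.
- green_nest: Fixed round black foam dish on the bench, outer diameter 114 mm, origin under its centre (on the bench), axis z up. Round recess 98 mm in diameter with a floor 3 mm above the bench and a rim whose top is 8 mm above the bench; on the floor is painted a green ring of 80 mm, for the green tape.
- masking_nest: Fixed round black foam dish on the bench, outer diameter 138 mm, origin under its centre (on the bench), axis z up. Round recess 122 mm in diameter with a floor 3 mm above the bench and a rim whose top is 8 mm above the bench; on the floor is painted a cream ring of 104 mm, for the masking tape.
Mind the look-alikes: they are no part of the job. Leave any yellow look-alike of the part that bears deburrer_axis alone.

How it is judged (in metres and radians):
At the end, for the whole second after the job is handed in: Deburring tool and punch each lie on the floor of their own pocket (centres within 15 mm, lengthways to 0.2 rad, not perched on the foam); each tape lies flat on the floor of its own dish (centres within 14 mm, tilt under 0.07 rad); all released and at rest (horizontal distance between deburrer_axis and deburrer_nest below 0.015 m and z of deburrer_axis in the frame of deburrer_nest below 0.0145 m and angle between the y axis of deburrer_axis and the y axis of deburrer_nest, either way round below 0.2 rad and horizontal distance between punch_axis and punch_nest below 0.015 m and z of punch_axis in the frame of punch_nest below 0.013 m and angle between the y axis of punch_axis and the y axis of punch_nest, either way round below 0.2 rad and horizontal distance between green_tape and green_nest below 0.014 m and z of green_tape in the frame of green_nest below 0.0055 m and angle between each of green_tape, masking_tape's own z axis and vertical below 0.07 rad and horizontal distance between masking_tape and masking_nest below 0.014 m and z of masking_tape in the frame of masking_nest below 0.0055 m and linear speed of each of deburrer, punch, green_tape, masking_tape below 0.02 m/s); the robot touches nothing.
It also fails if it takes over 102 s, if anything falls off the work surface, if the arm or the gripper's body presses on something with over 40 N, if the wrist force passes 120 N, or if a joint passes its speed limit or range.

## Working session

There is one attempt and no reset: what is moved stays moved. The work goes in short steps, Python scripts to look and compute and a shell command to move; the robot and the scene stay as the last step left them, time stands still between calls to the robot, and variables do not carry over. Pictures are saved under pics/ and viewed, at most 15 in all, crops included, and the job is handed in when it is done.

```bash
ls; mkdir -p pics
python3 - <<'E'
from cell import *
import cv2
for n in ("scene","top","wrist"):
    f=grab_frame(n); cv2.imwrite(f"pics/{n}0.png",f["image"])
    import numpy as np; print(n,np.round(f["K"],1).tolist(),np.round(f["extrinsics"],3).tolist())
s=sense(); print(s)
E
```

```text
pics
scene [[427.7, 0.0, 279.1], [0.0, 427.7, 215.6], [0.0, 0.0, 1.0]] [[0.604, -0.797, 0.004, -285.083], [-0.301, -0.232, -0.925, 192.95], [0.738, 0.557, -0.38, 686.481], [0.0, 0.0, 0.0, 1.0]]
top [[444.4, 0.0, 275.3], [0.0, 444.4, 209.8], [0.0, 0.0, 1.0]] [[0.0, -1.0, 0.002, -41.644], [-0.995, -0.0, -0.103, 486.413], [0.103, -0.002, -0.995, 1034.589], [0.0, 0.0, 0.0, 1.0]]
wrist [[362.4, 0.0, 282.4], [0.0, 362.4, 209.0], [0.0, 0.0, 1.0]] [[-0.446, 0.895, 0.002, 674.719], [0.867, 0.431, 0.248, -33.05], [0.221, 0.112, -0.969, 387.776], [0.0, 0.0, 0.0, 1.0]]
{'time': 0.15, 'joint_pos': array([-4.69205409e+01,  2.05817704e+01,  6.45319693e-01, -1.66210248e-02,
       -7.01370178e+01, -1.65056773e+01]), 'joint_velocities': array([ 0.05084805, -0.12854535,  0.27891782,  0.06148607, -0.00985335,
        0.04033313]), 'effort': array([ 3.48084504e-04, -5.83277249e+01,  2.93291724e+01,  7.00128213e+00,
        8.75575439e-03, -1.26727446e-04]), 'ee_pos': array([ 301.75683933, -603.36017078,  225.8305013 ]), 'tcp_rot': array([[-8.94403167e-01, -4.47261128e-01, -6.76515055e-04],
       [-4.47261628e-01,  8.94402468e-01,  1.12291575e-03],
       [ 1.02840171e-04,  1.30691863e-03, -9.99999141e-01]]), 'ft_force': array([-0.5021207 , -0.89707827, -0.60295407]), 'ft_torque': array([-0.011382  ,  0.0213896 ,  0.06133889]), 'grip_force': 0.0, 'gripper_width': 0.9999605733886716}
```

View pics/top0.png

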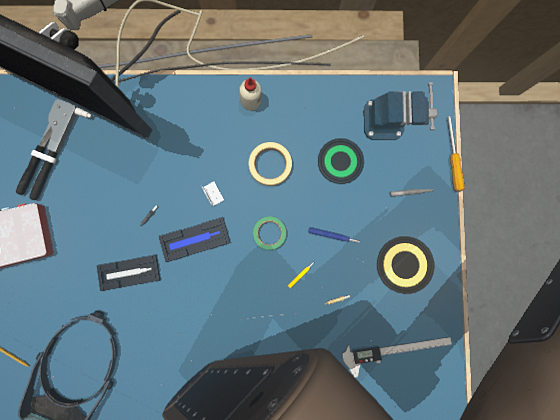

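View pics/scene0.png

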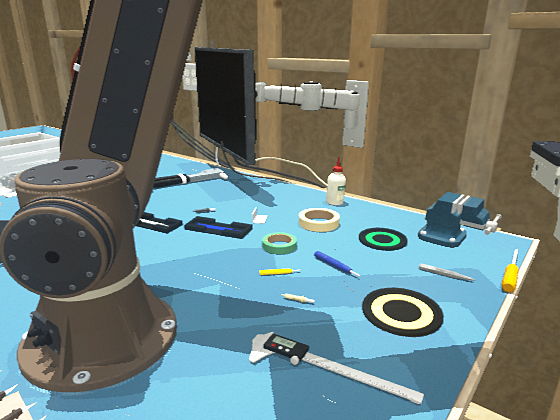

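The top view shows the deburrer at (335,236), punch at (411,192), green tape at (269,233) and masking tape at (270,163). The nests are: deburrer (195,240), punch (128,273), green (341,160), masking (405,265). The yellow look-alike is at (300,275). The scene view shows the same layout, with the monitor far at the back left.

```bash
cat > h.py <<'E'
from cell import *
import cv2, numpy as np
def ray(f,uv,z):
    K,E=np.array(f["K"]),np.array(f["extrinsics"]); R,t=E[:3,:3],E[:3,3]
    c=-R.T@t; d=R.T@np.linalg.inv(K)@np.array([uv[0],uv[1],1.])
    return c+d*(z-c[2])/d[2]
def blob(f,lo,hi,box,k=0):
    """largest hsv blob in box (x0,y0,x1,y1) -> contour"""
    h=cv2.cvtColor(f["image"],cv2.COLOR_BGR2HSV); m=cv2.inRange(h,np.array(lo),np.array(hi))
    b=np.zeros_like(m); x0,y0,x1,y1=box; b[y0:y1,x0:x1]=m[y0:y1,x0:x1]
    if k: b=cv2.morphologyEx(b,cv2.MORPH_CLOSE,np.ones((k,k)))
    return max(cv2.findContours(b,cv2.RETR_EXTERNAL,cv2.CHAIN_APPROX_NONE)[0],key=cv2.contourArea)
def plane(f,c,z): return np.array([ray(f,p,z)[:2] for p in c[:,0]],np.float32)
def rect(P):
    b=cv2.boxPoints(cv2.minAreaRect(P)); e=[b[1]-b[0],b[2]-b[1]]
    L=max(e,key=np.linalg.norm); S=min(e,key=np.linalg.norm)
    return np.round(b.mean(0),1),round(float(np.degrees(np.arctan2(L[1],L[0]))%180),1),np.round([np.linalg.norm(L),np.linalg.norm(S)],1)
def circ(P):
    e=cv2.fitEllipse(P); return np.round(e[0],1),np.round(e[1],1)
E
cat > m.py <<'E'
from h import *
f=grab_frame("top")
def show(n,fn,z,*a,**k):
    c=blob(f,*a,**k); print(n,len(c),*fn(plane(f,c,z)))
show("deb",rect,7.5,(105,100,60),(130,255,255),(302,215,368,252))
show("debnest",rect,12,(0,0,0),(180,255,55),(150,205,240,275),k=9)
show("debnest_paint",rect,3,(112,150,100),(130,255,255),(150,205,240,275))
show("punchnest",rect,12,(0,0,0),(180,255,55),(85,245,170,300),k=9)
show("punch",rect,6,(0,0,90),(180,60,255),(383,180,440,204))
show("gtape",circ,18,(40,60,60),(85,255,255),(245,208,295,258))
show("mtape",circ,24,(15,40,100),(40,255,255),(240,135,300,190))
show("gnest",circ,8,(0,0,0),(180,255,60),(312,130,370,190),k=9)
show("gpaint",circ,3,(40,60,60),(85,255,255),(312,130,370,190))
show("mnest",circ,8,(0,0,0),(180,255,60),(370,230,440,300),k=9)
show("mpaint",circ,3,(15,40,100),(40,255,255),(370,230,440,300))
h=cv2.cvtColor(f["image"],cv2.COLOR_BGR2HSV)
for p in [(335,236),(411,192),(420,210),(195,240),(269,218),(270,147)]: print(p,h[p[1],p[0]])
a=cv2.resize(f["image"][120:300,85:445],None,fx=2.2,fy=2.2,interpolation=cv2.INTER_CUBIC); cv2.imwrite("pics/crop1.png",a)
E
python3 m.py
```

```text
deb 87 [ 429.  -170.1] 76.0 [99.8 14.7]
debnest 4 [339.  237.4] 1.6 [4.7 0. ]
debnest_paint 106 [417.3 153.9] 106.8 [124.9  14.9]
punchnest 24 [310.9 367.6] 9.5 [28.3  2.3]
punch 90 [ 533.3 -373.8] 95.8 [106.4  12.7]
gtape 94 [432.6 -27. ] [77.6 78.7]
mtape 121 [599.6 -28.5] [102.1 104.4]Traceback (most recent call last):
  File "m.py", line 12, in <module>
    show("gnest",circ,8,(0,0,0),(180,255,60),(312,130,370,190),k=9)
    ~~~~^^^^^^^^^^^^^^^^^^^^^^^^^^^^^^^^^^^^^^^^^^^^^^^^^^^^^^^^^^^
  File "m.py", line 4, in show
    c=blob(f,*a,**k); print(n,len(c),*fn(plane(f,c,z)))
                                      ~~^^^^^^^^^^^^^^
  File "h.py", line 19, in circ
    e=cv2.fitEllipse(P); return np.round(e[0],1),np.round(e[1],1)
cv2.error: OpenCV(4.12.0) /io/opencv/modules/imgproc/src/shapedescr.cpp:361: error: (-201:Incorrect size of input array) There should be at least 5 points to fit the ellipse in function 'fitEllipseNoDirect'
```

```bash
sed -i 's/(0,0,0),(180,255,5*60*5*)/(0,0,0),(180,125,95)/; s/(0,0,0),(180,255,55)/(0,0,0),(180,125,95)/;s/(0,0,0),(180,255,60)/(0,0,0),(180,125,95)/' m.py
sed -i '/^h=/i show("ppaint",rect,3,(0,0,130),(180,70,255),(100,255,160,290))' m.py
sed -i 's/^for p in .*/for p in [(166,243),(103,270),(323,160),(380,265),(370,290)]: print(p,h[p[1],p[0]])/' m.py
python3 m.py
```

```text
deb 87 [ 429.3 -170.1] 77.0 [99.9 14.7]
debnest 228 [407.7 173.3] 114.3 [211.6  83.3]
debnest_paint 106 [417.3 153.9] 106.8 [124.9  14.9]
punchnest 205 [342.6 292.4] 107.5 [182.3  77.6]
punch 90 [ 533.3 -373.8] 95.8 [106.4  12.7]
gtape 94 [432.6 -27. ] [77.6 78.8]
mtape 121 [599.5 -28.6] [102.  104.5]
gnest 127 [ 609.3 -201.3] [110.2 110.9]
gpaint 91 [ 610.4 -201.4] [80.2 80.4]
mnest 160 [ 356.7 -352.3] [133.8 135.3]
mpaint 125 [ 356.6 -353.1] [104.4 104.6]
ppaint 95 [337.8 310.6] 100.3 [109.6  14.1]
(166, 243) [105  28  90]
(103, 270) [105  31  82]
(323, 160) [109  26  79]
(380, 265) [75  8 63]
(370, 290) [100  99 165]
```

View pics/crop1.png

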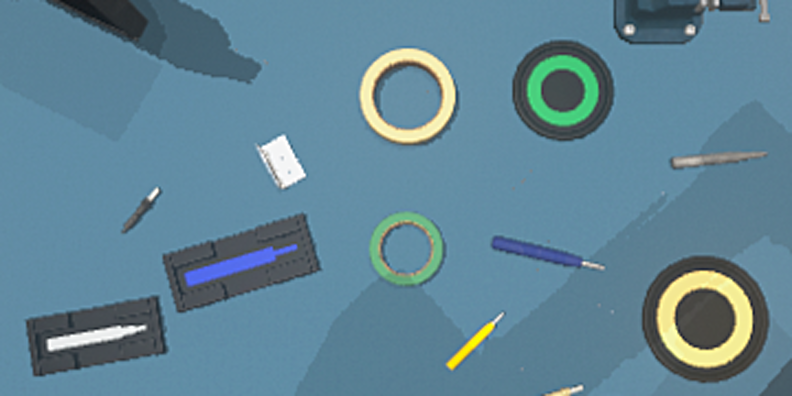

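Everything is located. I'll start with the punch, hovering above it with the closing direction turned to 185.8°.

```bash
cat > go.py <<'E'
# usage: go.py x y z yaw  -> shift (30 mm units) and turn (6 deg units) still to do
import sys; from h import *
from scipy.spatial.transform import Rotation as Ro
s=sense(); p=s["ee_pos"]; R=s["tcp_rot"]; yaw=np.degrees(np.arctan2(R[1,1],R[0,1]))
print("t %.2f pos"%s["time"],np.round(p,1),"yaw %.1f"%(yaw%360),"tilt",np.round(R[:2,2],4),"F",np.round(s["ft_force"],1),"w %.1f g %.1f"%(s["gripper_width"]*87.6,s["grip_force"]),"j",np.round(s["joint_pos"],0))
if len(sys.argv)>4:
    x,y,z,w=map(float,sys.argv[1:5]); a=np.radians(w)
    T=np.array([[np.sin(a),np.cos(a),0],[-np.cos(a),np.sin(a),0],[0,0,-1]])
    print("need",np.round((np.array([x,y,z])-p)/30,2),"turn",np.round(np.degrees(Ro.from_matrix(T@R.T).as_rotvec())/6,2))
E
R='.' ; python3 -m creep '.643 .638 -.406 0 0 .961;.643 .638 -.406 0 0 .961;.643 .638 -.406 0 0 .961;.643 .638 -.406 0 0 .961;.643 .638 -.406 0 0 .961;.643 .638 -.406 0 0 .961;.643 .638 -.406 0 0 .961;.643 .638 -.406 0 0 .961;.643 .638 -.406 0 0 .961;.643 .638 -.406 0 0 .961;.643 .638 -.406 0 0 .961;.643 .638 -.406 0 0 .961' 60
python3 go.py 533.3 -373.8 4 185.8; python3 m.py | head -1
python3 - <<'E'
from h import *
f=grab_frame("wrist"); cv2.imwrite("pics/w1.png",f["image"])
E
```

```text
time: 1.25
ee_pos: [534.3, -372.9, 79.8]
tcp_rot: [[0.105, -0.994, 0.0], [-0.994, -0.105, 0.0], [-0.0, -0.0, -1.0]]
ft_force: [0.8, -0.5, -0.3]
gripper_width: 0.684
grip_force: 0.0
t 1.25 pos [ 534.3 -372.9   79.8] yaw 186.1 tilt [0. 0.] F [ 0.8 -0.5 -0.3] w 59.9 g 0.0 j [-18.  25. -13.  -0. -52.  24.]Traceback (most recent call last):
  File "go.py", line 9, in <module>
    print("need",np.round((np.array([x,y,z])-p)/30,2),"turn",np.round(np.degrees(Ro.from_matrix(T@R.T).as_rotvec())/6,2))
                                                                                 ~~~~~~~~~~~~~~^^^^^^^
  File "scipy/spatial/transform/_rotation.pyx", line 1143, in scipy.spatial.transform._rotation.Rotation.from_matrix
ValueError: Non-positive determinant (left-handed or null coordinate frame) in rotation matrix 0: [[ 9.78675899e-01  2.05410525e-01  4.20672284e-05]
 [ 2.05410525e-01 -9.78675900e-01  3.97345870e-06]
 [-4.19863728e-05 -4.75232318e-06  9.99999999e-01]].
Traceback (most recent call last):
  File "m.py", line 5, in <module>
    show("deb",rect,7.5,(105,100,60),(130,255,255),(302,215,368,252))
    ~~~~^^^^^^^^^^^^^^^^^^^^^^^^^^^^^^^^^^^^^^^^^^^^^^^^^^^^^^^^^^^^^
  File "m.py", line 4, in show
    c=blob(f,*a,**k); print(n,len(c),*fn(plane(f,c,z)))
  File "h.py", line 12, in blob
    return max(cv2.findContours(b,cv2.RETR_EXTERNAL,cv2.CHAIN_APPROX_NONE)[0],key=cv2.contourArea)
ValueError: max() iterable argument is empty
```

View pics/w1.png

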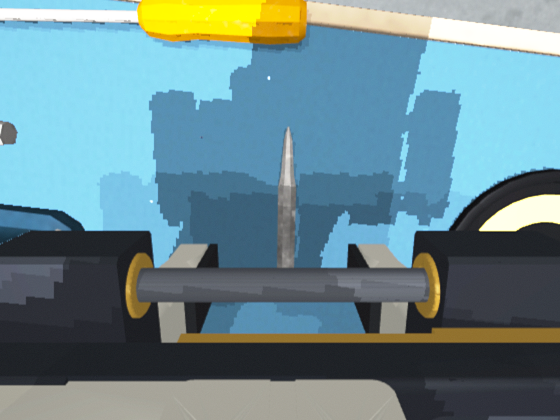

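Wrist view: the punch sits aligned midway between the fingers at about (287,200). Descending to grip.

```bash
sed -i 's/\[\[np.sin(a),/[[-np.sin(a),/; s/\[-np.cos(a),np.sin(a),0\]/[np.cos(a),np.sin(a),0]/' go.py
python3 -m creep '-.03 -.03 -.6 0 0 0;0 0 -.6 0 0 0;0 0 -.6 0 0 0;0 0 -.5 0 0 0;0 0 -.22 0 0 0;0 0 0 0 0 0' >/dev/null
python3 go.py; python3 -m creep '0 0 0 0 0 0;0 0 0 0 0 0;0 0 0 0 0 0;0 0 0 0 0 0;0 0 0 0 0 0;0 0 0 0 0 0;0 0 0 0 0 0' 0 >/dev/null
python3 go.py; python3 -m creep '0 0 .3 0 0 0;0 0 .6 0 0 0;0 0 .9 0 0 0;0 0 .9 0 0 0;0 0 0 0 0 0' >/dev/null; python3 go.py 337.8 310.6 80 190.3
```

```text
t 1.85 pos [ 531.3 -374.7    3.1] yaw 185.7 tilt [-0.0029  0.0011] F [-0.4 -0.1 -0.1] w 60.0 g 0.0 j [-18.  30. -16.  -0. -44.  24.]
t 2.43 pos [ 532.6 -374.9    5.1] yaw 185.8 tilt [ 0.0004 -0.0001] F [ 0.  -0.4 -0.5] w 19.0 g 0.0 j [-18.  30. -16.  -0. -44.  24.]
t 2.85 pos [ 535.6 -376.6   92.5] yaw 185.8 tilt [ 0.0077 -0.0043] F [0.8 0.3 0.6] w 0.3 g 0.0 j [-18.  25. -12.   0. -53.  24.]
need [-6.59 22.91 -0.42] turn [0.04 0.08 0.74]
```

The fingers were still closing when I lifted, so the grip missed. Reopening and looking.

```bash
python3 -m creep '0 0 0 0 0 0;0 0 0 0 0 0;0 0 0 0 0 0;0 0 0 0 0 0;0 0 0 0 0 0;0 0 0 0 0 0' 45 >/dev/null; python3 go.py
python3 - <<'E'
from h import *
f=grab_frame("wrist"); cv2.imwrite("pics/w2.png",f["image"])
E
```

```text
t 3.35 pos [ 532.2 -374.8   85.1] yaw 185.8 tilt [-0.0012  0.0004] F [-0.4  0.   0.3] w 35.6 g 0.0 j [-18.  25. -12.   0. -53.  24.]
```

View pics/w2.png

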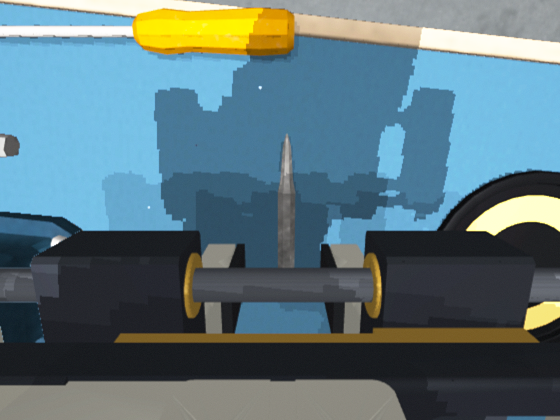

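The punch has not moved. Repeating with a longer close.

```bash
python3 -m creep '0 0 -.6 0 0 0;0 0 -.7 0 0 0;0 0 -.7 0 0 0;0 0 -.5 0 0 0;0 0 -.2 0 0 0;0 0 0 0 0 0;0 0 0 0 0 0' >/dev/null
python3 go.py; python3 -m creep '0 0 0 0 0 0;0 0 0 0 0 0;0 0 0 0 0 0;0 0 0 0 0 0;0 0 0 0 0 0;0 0 0 0 0 0;0 0 0 0 0 0;0 0 0 0 0 0;0 0 0 0 0 0;0 0 0 0 0 0' 0 >/dev/null
python3 go.py; python3 -m creep '0 0 .3 0 0 0;0 0 .6 0 0 0;0 0 .9 0 0 0;0 0 .9 0 0 0;0 0 0 0 0 0;0 0 0 0 0 0' >/dev/null; python3 go.py 337.8 310.6 80 190.3
```

```text
t 3.98 pos [ 532.7 -375.1    5. ] yaw 185.8 tilt [-0.0004 -0.0002] F [-0.  -0.8  0.5] w 44.9 g 0.0 j [-18.  30. -16.   0. -44.  24.]
t 4.82 pos [ 532.6 -375.     5.1] yaw 185.8 tilt [ 0.0002 -0.0002] F [-1.5  0.8  3.9] w 10.6 g 30.0 j [-18.  30. -16.   0. -44.  24.]
t 5.32 pos [ 533.8 -375.3   88.1] yaw 185.8 tilt [ 0.0039 -0.0013] F [-0.1 -0.7 -0.7] w 10.2 g 30.0 j [-18.  25. -12.   0. -53.  24.]
need [-6.53 22.86 -0.27] turn [0.01 0.04 0.76]
```

```bash
python3 -m creep '0 .95 0 0 0 0;0 .95 0 0 0 0;0 .95 0 0 0 0;0 .95 0 0 0 0;0 .95 0 0 0 0;0 .95 0 0 0 0;0 .95 0 0 0 0;0 .95 0 0 0 0;0 .95 0 0 0 0;0 .95 0 0 0 0;0 .95 0 0 0 0;0 .95 0 0 0 0' >/dev/null
python3 -m creep '-.54 .95 0 0 0 .1;-.54 .95 0 0 0 .1;-.54 .95 0 0 0 .1;-.54 .95 0 0 0 .1;-.54 .95 0 0 0 .1;-.54 .95 0 0 0 .1;-.54 .95 0 0 0 .1;-.54 .95 0 0 0 .06;-.54 .95 0 0 0 0;-.54 .95 0 0 0 0;-.54 .95 0 0 0 0;-.54 .95 0 0 0 0' >/dev/null
python3 -m creep '0 0 0 0 0 0;0 0 0 0 0 0;0 0 0 0 0 0' >/dev/null
python3 go.py 337.8 310.6 9 190.3
python3 - <<'E'
from h import *
f=grab_frame("wrist"); cv2.imwrite("pics/w3.png",f["image"])
E
```

```text
t 7.57 pos [337.5 308.4  85.1] yaw 190.4 tilt [-0.001  -0.0016] F [ 1.3 -1.1 -0.3] w 10.3 g 30.0 j [ 67.   9. -37.  -0. -45. -57.]
need [ 0.01  0.07 -2.54] turn [ 0.02 -0.01 -0.01]
```

View pics/w3.png

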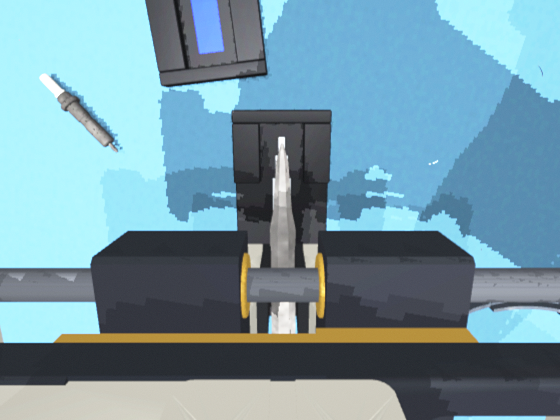

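The punch is aligned over its pocket, pointing at (282,140). Lowering and releasing, then measuring.

```bash
python3 -m creep '0 .03 -.6 0 0 0;0 .03 -.6 0 0 0;0 0 -.6 0 0 0;0 0 -.4 0 0 0;0 0 -.2 0 0 0;0 0 -.13 0 0 0;0 0 0 0 0 0;0 0 0 0 0 0' >/dev/null
python3 go.py; python3 -m creep '0 0 0 0 0 0;0 0 0 0 0 0;0 0 0 0 0 0;0 0 0 0 0 0;0 0 0 0 0 0' 35 >/dev/null
python3 go.py; python3 -m creep '0 0 .3 0 0 0;0 0 .6 0 0 0;0 0 .9 0 0 0;0 0 .9 0 0 0;0 0 0 0 0 0;0 0 0 0 0 0' >/dev/null; python3 go.py 426.4 -182.8 80 166.5
python3 - <<'E'
from h import *
f=grab_frame("wrist"); cv2.imwrite("pics/w4.png",f["image"])
E
```

```text
t 8.28 pos [338.5 310.8  10.3] yaw 190.3 tilt [0.0002 0.0003] F [ 0.2 -0.1  0.6] w 10.7 g 30.0 j [ 67.  16. -41.   0. -33. -57.]
t 8.70 pos [338.1 311.1  10.2] yaw 190.3 tilt [0.0002 0.0005] F [ 0.9 -0.6 -0.5] w 33.7 g 0.0 j [ 67.  16. -41.   0. -33. -57.]
t 9.20 pos [338.6 312.1  93. ] yaw 190.3 tilt [0.0018 0.0041] F [-0.8 -0.  -0.5] w 35.2 g 0.0 j [ 67.   8. -36.   0. -46. -57.]
need [  2.93 -16.5   -0.43] turn [-0.03  0.03 -3.97]
```

View pics/w4.png

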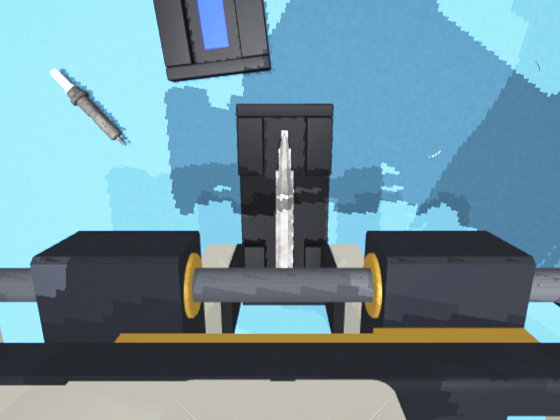

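Punch lies in its pocket, tip at (284,135). Now to the deburrer, bowing outward.

```bash
python3 -m creep '.6 -.917 0 0 0 -.22;.6 -.917 0 0 0 -.22;.6 -.917 0 0 0 -.22;.6 -.917 0 0 0 -.22;.6 -.917 0 0 0 -.22;.6 -.917 0 0 0 -.22;.6 -.917 0 0 0 -.22;.6 -.917 0 0 0 -.22;.6 -.917 0 0 0 -.22' 45 >/dev/null
python3 -m creep '-.274 -.917 0 0 0 -.22;-.274 -.917 0 0 0 -.22;-.274 -.917 0 0 0 -.22;-.274 -.917 0 0 0 -.22;-.274 -.917 0 0 0 -.22;-.274 -.917 0 0 0 -.22;-.274 -.917 0 0 0 -.22;-.274 -.917 0 0 0 -.22;-.274 -.917 0 0 0 -.22;0 0 0 0 0 0;0 0 0 0 0 0;0 0 0 0 0 0' >/dev/null
python3 go.py 426.4 -182.8 5 166.5
python3 - <<'E'
from h import *
f=grab_frame("wrist"); cv2.imwrite("pics/w5.png",f["image"])
E
```

```text
t 11.00 pos [ 425.6 -184.3   90.3] yaw 166.5 tilt [-0.0014  0.0001] F [-0.5 -0.3  0.2] w 45.1 g 0.0 j [  1.   9. -36.  -0. -46. -14.]
need [ 0.03  0.05 -2.84] turn [-0.   -0.01 -0.  ]
```

View pics/w5.png

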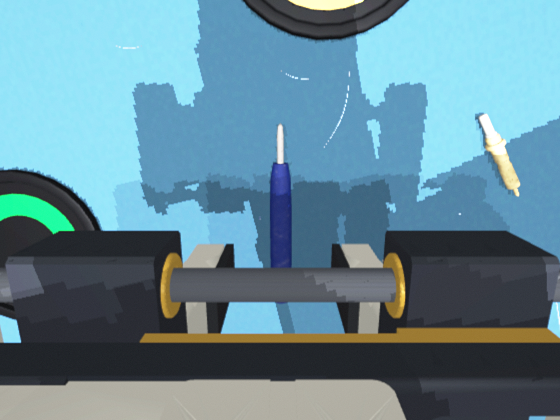

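Deburrer is aligned between the fingers at (281,220), blade tip at (280,127). Gripping.

```bash
python3 -m creep '.03 .05 -.6 0 0 0;0 0 -.7 0 0 0;0 0 -.7 0 0 0;0 0 -.5 0 0 0;0 0 -.34 0 0 0;0 0 0 0 0 0;0 0 0 0 0 0' >/dev/null
python3 go.py; python3 -m creep '0 0 0 0 0 0;0 0 0 0 0 0;0 0 0 0 0 0;0 0 0 0 0 0;0 0 0 0 0 0;0 0 0 0 0 0;0 0 0 0 0 0;0 0 0 0 0 0;0 0 0 0 0 0' 0 >/dev/null
python3 go.py; python3 -m creep '0 0 .3 0 0 0;0 0 .6 0 0 0;0 0 .9 0 0 0;0 0 .9 0 0 0;0 0 0 0 0 0;0 0 0 0 0 0' >/dev/null; python3 go.py 417.3 153.9 80 196.8
```

```text
t 11.63 pos [ 427.  -182.     5.3] yaw 166.7 tilt [-0.0017 -0.0001] F [-0.8  0.  -0.8] w 45.1 g 0.0 j [  1.  17. -41.   0. -33. -15.]
t 12.38 pos [ 427.3 -182.8    6. ] yaw 166.6 tilt [ 0.0005 -0.0001] F [-1.1  0.5  5.6] w 13.4 g 30.0 j [  1.  17. -41.   0. -33. -15.]
t 12.88 pos [ 428.1 -182.8   88.6] yaw 166.6 tilt [0.004 0.   ] F [-0.7  0.7 -0.9] w 13.6 g 30.0 j [  1.   9. -36.   0. -45. -15.]
need [-0.36 11.22 -0.29] turn [-0.01  0.04  5.04]
```

```bash
python3 -m creep '-.03 .935 0 0 0 .42;-.03 .935 0 0 0 .42;-.03 .935 0 0 0 .42;-.03 .935 0 0 0 .42;-.03 .935 0 0 0 .42;-.03 .935 0 0 0 .42;-.03 .935 0 0 0 .42;-.03 .935 0 0 0 .42;-.03 .935 0 0 0 .42;-.03 .935 0 0 0 .42;-.03 .935 0 0 0 .42;-.03 .935 0 0 0 .42' >/dev/null
python3 -m creep '0 0 0 0 0 0;0 0 0 0 0 0;0 0 0 0 0 0' >/dev/null
python3 go.py 417.3 153.9 10 196.8
python3 - <<'E'
from h import *
f=grab_frame("wrist"); cv2.imwrite("pics/w6.png",f["image"])
E
```

```text
t 14.13 pos [415.4 153.2  85.9] yaw 196.8 tilt [-0.0016 -0.0013] F [-0.4 -0.  -1. ] w 14.3 g 30.0 j [ 46.   7. -38.  -0. -44. -29.]
need [ 0.06  0.02 -2.53] turn [ 0.01 -0.02 -0.  ]
```

View pics/w6.png

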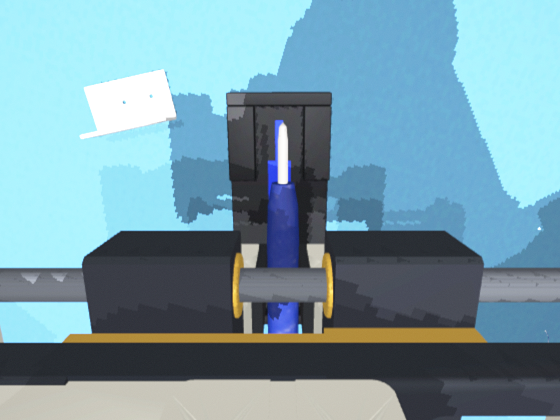

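Aligned over the pocket (blade at (282,150)). Lowering and releasing.

```bash
python3 -m creep '.06 .02 -.6 0 0 0;0 0 -.6 0 0 0;0 0 -.6 0 0 0;0 0 -.4 0 0 0;0 0 -.2 0 0 0;0 0 -.13 0 0 0;0 0 0 0 0 0;0 0 0 0 0 0' >/dev/null
python3 go.py; python3 -m creep '0 0 0 0 0 0;0 0 0 0 0 0;0 0 0 0 0 0;0 0 0 0 0 0;0 0 0 0 0 0' 38 >/dev/null
python3 go.py; python3 -m creep '0 0 .3 0 0 0;0 0 .6 0 0 0;0 0 .9 0 0 0;0 0 .9 0 0 0;0 0 0 0 0 0;0 0 0 0 0 0' >/dev/null; python3 go.py 465.6 -27 60 180
python3 - <<'E'
from h import *
f=grab_frame("wrist"); cv2.imwrite("pics/w7.png",f["image"])
E
```

```text
t 14.85 pos [418.3 154.2  11.2] yaw 196.8 tilt [0.0003 0.0001] F [0.8 0.1 0.6] w 13.8 g 30.0 j [ 46.  15. -43.   0. -32. -29.]
t 15.27 pos [418.2 154.6  11.1] yaw 196.8 tilt [0.0005 0.0005] F [ 0.6 -1.1  0.4] w 36.4 g 0.0 j [ 46.  15. -43.   0. -32. -29.]
t 15.77 pos [418.9 155.3  93.3] yaw 196.8 tilt [0.0029 0.0029] F [-0.4 -0.2 -1. ] w 38.4 g 0.0 j [ 46.   7. -38.   0. -45. -29.]
need [ 1.56 -6.08 -1.11] turn [-0.02  0.03 -2.8 ]
```

View pics/w7.png

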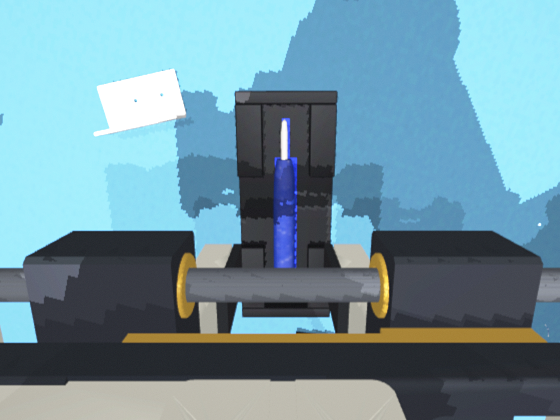

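Deburrer is in its pocket on its outline. Next the green tape.

```bash
python3 -m creep '.195 -.76 -.1 0 0 -.35;.195 -.76 -.1 0 0 -.35;.195 -.76 -.1 0 0 -.35;.195 -.76 -.1 0 0 -.35;.195 -.76 -.1 0 0 -.35;.195 -.76 -.1 0 0 -.35;.195 -.76 -.1 0 0 -.35;.195 -.76 -.1 0 0 -.35;0 0 0 0 0 0;0 0 0 0 0 0;0 0 0 0 0 0' 45 >/dev/null
python3 go.py 465.6 -27 9 180
python3 - <<'E'
from h import *
f=grab_frame("wrist"); cv2.imwrite("pics/w8.png",f["image"])
E
```

```text
t 16.73 pos [464.2 -28.2  66.9] yaw 180.0 tilt [-0.0017 -0.0005] F [-0.3  0.2  0.3] w 44.8 g 0.0 j [ 21.  11. -37.  -0. -42. -21.]
need [ 0.05  0.04 -1.93] turn [ 0.01 -0.02  0.  ]
```

View pics/w8.png

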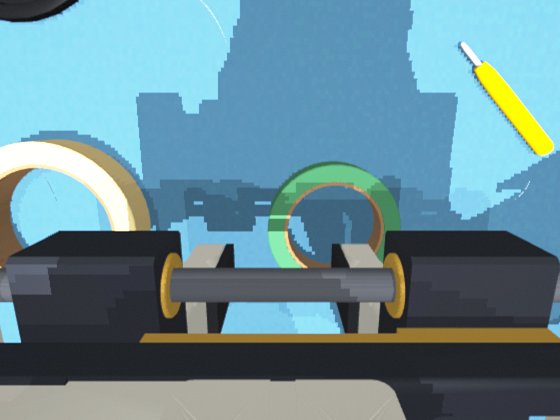

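Right finger is over the green tape's hole and the wall lies between the fingers at (280,235). Descend and pinch.

```bash
python3 -m creep '.05 .04 -.5 0 0 0;0 0 -.5 0 0 0;0 0 -.5 0 0 0;0 0 -.3 0 0 0;0 0 -.15 0 0 0;0 0 0 0 0 0;0 0 0 0 0 0' >/dev/null
python3 go.py; python3 -m creep '0 0 0 0 0 0;0 0 0 0 0 0;0 0 0 0 0 0;0 0 0 0 0 0;0 0 0 0 0 0;0 0 0 0 0 0;0 0 0 0 0 0;0 0 0 0 0 0;0 0 0 0 0 0' 0 >/dev/null
python3 go.py; python3 -m creep '0 0 .3 0 0 0;0 0 .6 0 0 0;0 0 .9 0 0 0;0 0 .9 0 0 0;0 0 0 0 0 0;0 0 0 0 0 0' >/dev/null; python3 go.py 643.4 -201.4 80 180
```

```text
t 17.37 pos [466.5 -26.4   9.5] yaw 180.1 tilt [-0.0001 -0.0001] F [-0.6 -0.2 -0.6] w 45.1 g 0.0 j [ 21.  17. -40.   0. -33. -21.]
t 18.12 pos [466.5 -26.8   9.5] yaw 180.0 tilt [0.0004 0.    ] F [-0.2 -0.4  4.5] w 11.9 g 30.0 j [ 21.  17. -40.   0. -33. -21.]
t 18.62 pos [467.3 -26.4  92.1] yaw 180.0 tilt [0.0036 0.0014] F [ 0.3 -0.2 -1.1] w 12.5 g 30.0 j [ 21.   9. -35.  -0. -46. -21.]
need [ 5.87 -5.83 -0.4 ] turn [-0.01  0.03 -0.  ]
```

```bash
python3 -m creep '.735 -.73 0 0 0 0;.735 -.73 0 0 0 0;.735 -.73 0 0 0 0;.735 -.73 0 0 0 0;.735 -.73 0 0 0 0;.735 -.73 0 0 0 0;.735 -.73 0 0 0 0;.735 -.73 0 0 0 0;0 0 0 0 0 0;0 0 0 0 0 0;0 0 0 0 0 0' >/dev/null
python3 go.py 643.4 -201.4 13 180
python3 - <<'E'
from h import *
f=grab_frame("wrist"); cv2.imwrite("pics/w9.png",f["image"])
E
```

```text
t 19.53 pos [ 641.4 -201.9   88.5] yaw 180.0 tilt [-0.0031  0.0006] F [-0.3  0.3 -0.9] w 12.6 g 30.0 j [ -1.  27.  -9.  -0. -55.   1.]
need [ 0.07  0.02 -2.52] turn [-0.01 -0.03  0.01]
```

View pics/w9.png

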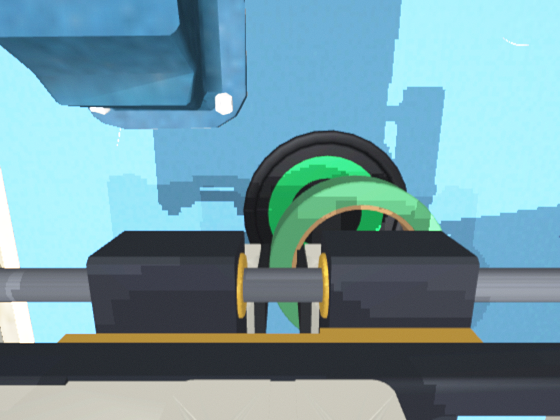

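Tape hangs level over the green dish, the offset being parallax; the vice at upper left is clear. Lowering.

```bash
python3 -m creep '.05 .02 -.6 0 0 0;0 0 -.6 0 0 0;0 0 -.6 0 0 0;0 0 -.4 0 0 0;0 0 -.2 0 0 0;0 0 -.1 0 0 0;0 0 0 0 0 0;0 0 0 0 0 0' >/dev/null
python3 go.py 643.4 -201.4 12.5 180
```

```text
t 20.25 pos [ 644.8 -201.3   16.1] yaw 180.0 tilt [ 0.0011 -0.0002] F [-0.3 -0.5 -0.4] w 12.2 g 30.0 j [ -1.  31. -12.   0. -46.   1.]
need [-0.05 -0.   -0.12] turn [ 0.    0.01 -0.01]
```

```bash
python3 -m creep '-.04 0 -.1 0 0 0;0 0 0 0 0 0;0 0 0 0 0 0' >/dev/null
python3 go.py;python3 -m creep '0 0 0 0 0 0;0 0 0 0 0 0;0 0 0 0 0 0;0 0 0 0 0 0;0 0 0 0 0 0' 40 >/dev/null
python3 go.py; python3 -m creep '0 0 .3 0 0 0;0 0 .6 0 0 0;0 0 .9 0 0 0;0 0 .9 0 0 0;0 0 0 0 0 0;0 0 0 0 0 0' >/dev/null; python3 go.py 642.5 -28.5 70 180
python3 - <<'E'
from h import *
f=grab_frame("wrist"); cv2.imwrite("pics/w10.png",f["image"])
E
```

```text
t 20.50 pos [ 643.1 -201.4   12.7] yaw 180.0 tilt [0.0006 0.    ] F [-0.4 -0.  -0.1] w 12.4 g 30.0 j [ -1.  31. -13.  -0. -46.   1.]
t 20.92 pos [ 643.1 -201.4   12.4] yaw 180.0 tilt [ 0.0001 -0.    ] F [ 0.2 -0.7 -0.7] w 37.9 g 0.0 j [ -1.  31. -13.   0. -46.   1.]
t 21.42 pos [ 644.5 -201.5   96.3] yaw 180.0 tilt [ 0.0047 -0.0004] F [-0.6  0.1 -0.1] w 40.1 g 0.0 j [ -1.  26.  -9.   0. -55.   1.]
need [-0.07  5.77 -0.88] turn [ 0.    0.04 -0.  ]
```

View pics/w10.png

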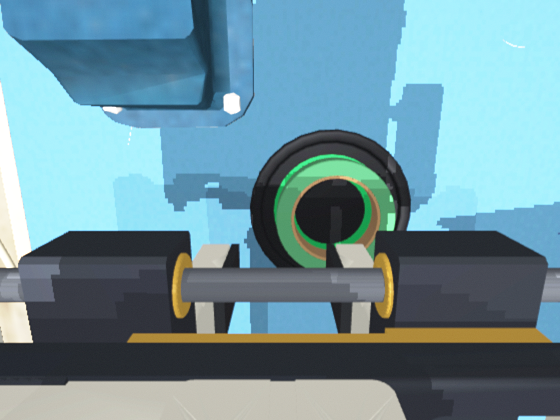

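Green tape lies in its dish (centre about (332,212)). Now the masking tape.

```bash
python3 -m creep '0 .722 -.08 0 0 0;0 .722 -.08 0 0 0;0 .722 -.08 0 0 0;0 .722 -.08 0 0 0;0 .722 -.08 0 0 0;0 .722 -.08 0 0 0;0 .722 -.08 0 0 0;0 .722 -.08 0 0 0;0 0 0 0 0 0;0 0 0 0 0 0;0 0 0 0 0 0' 50 >/dev/null
python3 go.py 642.5 -28.5 11 180
python3 - <<'E'
from h import *
f=grab_frame("wrist"); cv2.imwrite("pics/w11.png",f["image"])
E
```

```text
t 22.38 pos [642.5 -28.3  73.4] yaw 180.0 tilt [-0.0014 -0.0003] F [-0.2 -0.5 -0.1] w 50.3 g 0.0 j [ 15.  25. -14.  -0. -51. -15.]
need [-0.   -0.01 -2.08] turn [ 0.   -0.01 -0.  ]
```

View pics/w11.png

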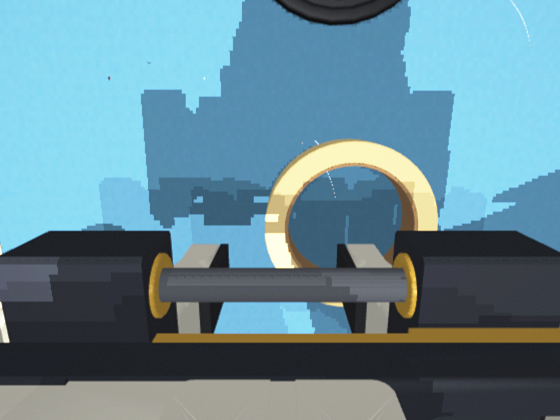

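The wall at (278,235) lies between the fingers. Descend and pinch.

```bash
python3 -m creep '0 0 -.6 0 0 0;0 0 -.6 0 0 0;0 0 -.5 0 0 0;0 0 -.25 0 0 0;0 0 -.13 0 0 0;0 0 0 0 0 0;0 0 0 0 0 0' >/dev/null
python3 go.py; python3 -m creep '0 0 0 0 0 0;0 0 0 0 0 0;0 0 0 0 0 0;0 0 0 0 0 0;0 0 0 0 0 0;0 0 0 0 0 0;0 0 0 0 0 0;0 0 0 0 0 0;0 0 0 0 0 0' 0 >/dev/null
python3 go.py; python3 -m creep '0 0 .3 0 0 0;0 0 .6 0 0 0;0 0 .9 0 0 0;0 0 .9 0 0 0;0 0 0 0 0 0;0 0 0 0 0 0' >/dev/null; python3 go.py 399.6 -352.8 80 180
```

```text
t 23.02 pos [643.4 -28.5  12.2] yaw 180.0 tilt [ 0.0005 -0.0001] F [0.3 0.4 0.8] w 49.8 g 0.0 j [ 15.  29. -17.   0. -44. -15.]
t 23.77 pos [643.4 -28.   12. ] yaw 180.0 tilt [0.0007 0.    ] F [ 0.3 -0.1  2.6] w 14.8 g 29.3 j [ 15.  29. -17.   0. -44. -15.]
t 24.27 pos [643.9 -27.8  94.9] yaw 180.0 tilt [0.0033 0.0009] F [ 0.1  0.3 -1.1] w 15.0 g 29.3 j [ 15.  24. -13.  -0. -53. -15.]
need [ -8.14 -10.83  -0.5 ] turn [-0.01  0.03 -0.  ]
```

```bash
python3 -m creep '-.678 -.903 0 0 0 0;-.678 -.903 0 0 0 0;-.678 -.903 0 0 0 0;-.678 -.903 0 0 0 0;-.678 -.903 0 0 0 0;-.678 -.903 0 0 0 0;-.678 -.903 0 0 0 0;-.678 -.903 0 0 0 0;-.678 -.903 0 0 0 0;-.678 -.903 0 0 0 0;-.678 -.903 0 0 0 0;-.678 -.903 0 0 0 0' >/dev/null
python3 -m creep '0 0 0 0 0 0;0 0 0 0 0 0;0 0 0 0 0 0' >/dev/null
python3 go.py 399.6 -352.8 17 180
```

```text
t 25.52 pos [ 398.2 -353.    92. ] yaw 179.9 tilt [-0.0012  0.0008] F [-0.8 -0.  -0.3] w 15.0 g 29.3 j [-20.  15. -27.  -0. -48.  20.]
need [ 0.05  0.01 -2.5 ] turn [-0.01 -0.01  0.01]
```

```bash
python3 -m creep '.04 0 -.6 0 0 0;0 0 -.6 0 0 0;0 0 -.6 0 0 0;0 0 -.4 0 0 0;0 0 -.2 0 0 0;0 0 -.1 0 0 0;0 0 0 0 0 0;0 0 0 0 0 0;0 0 0 0 0 0' >/dev/null
python3 go.py 399.6 -352.8 15 180
```

```text
t 26.27 pos [ 400.9 -353.2   18.5] yaw 180.0 tilt [ 0.0012 -0.0006] F [ 1.1  0.  -0.9] w 14.6 g 29.3 j [-20.  21. -31.   0. -38.  20.]
need [-0.04  0.01 -0.12] turn [ 0.01  0.01 -0.01]
```

Release, then back off to the right and clear of the top camera's view to check everything.

```bash
python3 -m creep '-.03 0 -.1 0 0 0;0 0 0 0 0 0;0 0 0 0 0 0' >/dev/null
python3 go.py;python3 -m creep '0 0 0 0 0 0;0 0 0 0 0 0;0 0 0 0 0 0;0 0 0 0 0 0;0 0 0 0 0 0' 45 >/dev/null
python3 go.py; python3 -m creep '0 0 .3 0 0 0;0 0 .6 0 0 0;0 0 .9 0 0 0;0 0 .9 0 0 0;0 0 .9 0 0 0;0 0 .9 0 0 0;0 0 .9 0 0 0;0 0 0 0 0 0' >/dev/null
python3 -m creep '-.27 -.7 0 0 0 -.96;-.27 -.7 0 0 0 -.96;-.27 -.7 0 0 0 -.96;-.27 -.7 0 0 0 -.96;-.27 -.7 0 0 0 -.96;-.27 -.7 0 0 0 -.96;-.27 -.7 0 0 0 -.96;-.27 -.7 0 0 0 -.96;-.27 -.7 0 0 0 -.96;-.27 -.7 0 0 0 -.96;-.27 -.7 0 0 0 -.96;-.27 -.7 0 0 0 -.96' >/dev/null
python3 -m creep '0 0 0 0 0 0;0 0 0 0 0 0;0 0 0 0 0 0;0 0 0 0 0 0' >/dev/null
python3 go.py
python3 - <<'E'
from h import *
f=grab_frame("top"); cv2.imwrite("pics/end.png",f["image"][120:320,80:460].repeat(2,0).repeat(2,1))
def s(n,fn,z,*a):
    try: c=blob(f,*a); print(n,*fn(plane(f,c,z)))
    except Exception as e: print(n,"none")
s("gt",circ,21,(40,60,60),(85,255,255),(312,130,370,190))
s("mt",circ,27,(15,40,100),(40,255,255),(370,230,440,300))
s("db",rect,10.5,(105,130,50),(130,255,255),(150,205,240,275))
s("pu",rect,9,(0,0,110),(180,70,255),(100,255,160,290))
E
```

```text
t 26.52 pos [ 399.4 -353.3   15. ] yaw 180.0 tilt [ 0.0007 -0.0003] F [0.8 0.7 0.4] w 15.2 g 29.3 j [-20.  21. -32.   0. -37.  20.]
t 26.93 pos [ 399.2 -353.2   14.7] yaw 180.0 tilt [-0.0001  0.    ] F [ 0.2 -0.  -0.4] w 41.5 g 0.0 j [-20.  21. -32.  -0. -37.  20.]
t 28.93 pos [ 302.3 -604.5  177. ] yaw 111.0 tilt [0.0001 0.0001] F [-0.5 -1.  -0.7] w 45.1 g 0.0 j [-47.  22.  -3.  -0. -64. -22.]
gt [ 607.7 -199.2] [80.1 81.1]
mt [ 354.7 -349.6] [104.9 109.1]
db [412.9 166.1] 106.8 [100.3  16.6]
pu [337.5 309.4] 100.6 [111.3  15.3]
```

View pics/end.png

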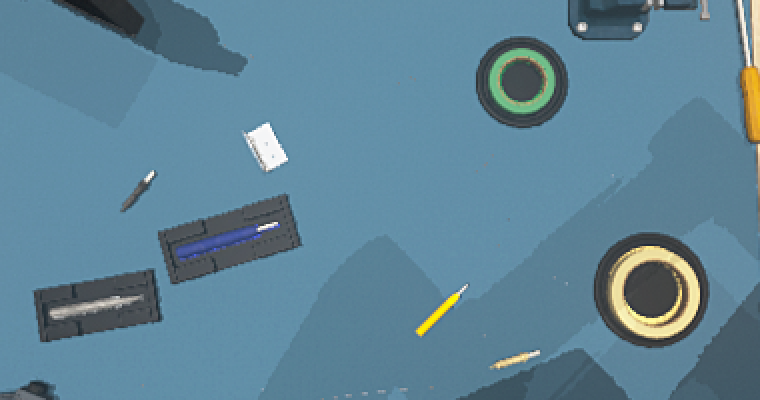

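All four items lie in their own nests, with centres within about 5 mm (mixed tape and paint heights included). Handing in.

```bash
python3 -c "
from cell import *
print(close_job())"
```

```text
the job is handed in; nothing more can be done
None
```

The deburring tool, punch, green tape and masking tape are each back in their own nests and released. The last top view put their centres within about 5 mm, and I handed the job in at about 29 s; the hand-in returned no verdict.

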